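Start up the polishing station

ROBOT

A 7-joint arm with a two-finger parallel gripper is mounted at the origin on the work surface. World frame = base frame: x ahead of the robot, y to its left, z up, the work surface at z = 0. Lengths are in m, angles in rad, forces in N, time in s.
With the tool pointing down it reaches from about 0.425 to 0.875 m from the base axis. Payload 9.9 kg.
Tool frame: the origin (TCP) lies at the very end of the fingers, on their centre line; the grasp point (between the pads) lies env.hold_point_z behind it (env.hold_point_z is the distance from the TCP to the grasp point, in m); x points along the fingers, z is the direction in which the jaws open and shut, and the axes are right-handed (so a half turn about x gives the same grasp; the last joint's range is limited). The gripper opens to 85 mm and grips with 20 to 120 N. Pads are 22 mm wide; open, the fingers measure 114 mm over their backs; the gripper's body (76 mm by 85 mm) begins 54 mm behind the grasp point. The pads swing forward as they close: fully open they stand 13 mm farther back than shut.
Start: joints at [1.112, 0.576, 0.025, 1.437, -0.015, 1.129, -0.057], TCP at [0.247, -0.628, 0.193] pointing down, gripper open.
Joint ranges: [-2.76, 2.76], [-0.34, 2.15], [-1.52, 1.57], [0.19, 2.46], [-1.09, 4.23], [0.17, 1.99], [-2.82, 2.82]. Speed limits (rad/s): [2.22, 2.22, 3.01, 3.01, 3.14, 3.14, 3.14].

INTERFACE

Orientations are given as [roll, pitch, yaw] about the fixed x, y, z axes, in that order (R = Rz(yaw) Ry(pitch) Rx(roll)).
In Python, from rig import env, cams, close_job gives the robot as it stands. The module is installed in compiled form; this text tells all that it offers.
- The arm moves only by the shell command python3 -m pendant 'ROWS' [OPENING] [FORCE]. ROWS is JSON, one flat list of numbers, 6 for each row, row after row: the shift along the tool's x, y, z in m, then the turn, a rotation vector about the tool's x, y, z in rad. A call has 1 to 20 rows; each row is the pose to reach, as a shift and turn from the pose measured when the call began, along the tool's axes at that moment; what a row does not reach only later rows make up. A row lasts 1/12 s, in which the tool goes at most 41.7 mm and 7.16 degrees, less where a joint would pass 70% of its speed; a pose out of reach is approached as far as the arm can. A call with a gripper value outside its range is refused whole. OPENING is the finger opening in m, from 0 to 0.0854, set as the call begins (- or left out, the last holds). The fingers move at their own pace and stop on an object; FORCE is the grip in N (left out, the last holds). Time passes only in rows, so rows that repeat a pose let the fingers close. It gives the time, the measured TCP pose, the force and the opening at its end, in the units of the state.
- env.state(): the state, without advancing time (a new reading comes with each control period).
- cams.camera(name): name is "side" or "top"; returns a dict with "color" (384x512x3 uint8, red, green, blue), "camera_matrix" (3x3 intrinsics, pixels), "distortion" ([k1, k2, p1, p2, k3] as OpenCV has them; the pictures are not rectified), "R" (3x3) and "t" (3): a world point X has camera coordinates R X + t. Camera axes: x right, y down, z forward; pixel columns grow to the right and rows downward; lengths in m; the calibration is good to about 2 mm. A picture is of the moment at which its call begins. There is no depth.
- close_job(): hands the job in, once; it reports no verdict.
The state is a dict: "t": time; "qpos": joint angles; "qvel": joint speeds; "joint_efforts": joint torques, N m; "eef_pos": TCP position; "orientation": TCP orientation; "wrist_force": force on the tool from outside, world axes, zero at the start; "wrist_torque": the same for the moment, N m; "gripper_width": finger opening in m.
Only numpy, scipy, OpenCV 4.12 (cv2) and the standard library are available. Lean on these libraries where they do the work, as an engineer would, in place of code of your own. Each camera call takes 0.05 s, during which the arm holds its last target. There are 200 camera calls.

TASK

Get the jeweller's polishing station running, pressing with the fingertips only. First rock the dust extractor's paddle switch over by pushing down its raised end (the one with the thin line across it), next push the square key on the two-button box fully in (it stays in), then press the round button beside it all the way down, hold it there for two seconds and let it come back up. Keep to that order, leave the mushroom-shaped stop button alone, and do not lift or shift the switch boxes or the tools around them.

Things in the scene. Friction and masses are not known exactly. Their poses are not given: they have to be found in the camera images.
- paddle_box: a grey switch case, 120 mm long (its x) by 64 mm wide (its y), flat top 45 mm above its underside; loose on the bench, about 0.75 kg. Origin at the centre of the underside. On its top sits the paddle rocker of the dust extractor; its on-end lies towards the case's +x. The case may face any way.
- paddle (a joint): black paddle rocker with a thin pale line across its on-end (the end raised at the start), 64 x 34 mm plate 8 mm thick, pivoting about the case's y axis at the case's centre, 50 mm above the underside; -0.2 rad = fully off (the +x end raised, its edge about 60 mm above the bench), +0.2 rad = fully on (+x end down, edge about 48 mm above the bench). It may start a little short of fully off. It stays where it is put and takes about 2 to 4 N to tip.
- paddle_raised_end (a point): point on the paddle's top face at the place to push, 22 mm from the pivot, on the half which stands raised at the start (moves with the paddle)
- button_box: a grey switch case, 120 mm long (its x) by 64 mm wide (its y), flat top 45 mm above its underside; loose on the bench, about 0.75 kg. Origin at the centre of the underside. On its top, a square key 30 mm from the centre towards -x and a round button 30 mm from the centre towards +x.
- square_key (a joint): 24 mm square black key, 6 mm travel straight down: 0 = out (top 8 mm above the case), 0.006 m = fully in (top 2 mm above the case). Latches by friction: stays as far in as it is pushed; takes about 3 N.
- square_key_top (a point): centre of the square key's top face, 53 mm above the bench when out
- round_button (a joint): 32 mm diameter round flat black button, 6 mm travel straight down: 0 = up, 0.006 m = fully down. Springs back by itself; 2 N to start, 5 N fully down.
- round_button_top (a point): centre of the round button's top face, 53 mm above the bench when up
- stop_box: a grey switch case, 120 mm long (its x) by 64 mm wide (its y), flat top 45 mm above its underside; loose on the bench, about 0.75 kg. Origin at the centre of the underside. A single mushroom-shaped stop button, 42 mm across, stands in the middle of its top, 66 mm above the bench. Leave alone.
- mushroom (a joint): the stop button, 0 = up, 0.006 m = pressed; must not be pressed
- bench_block: loose steel block 60 x 60 x 20 mm, origin at the centre of its underside; a bystander
- hammer: loose small hammer with a wooden handle, 200 mm long along its x, lying on the bench, origin on its underside; a bystander
- bur_stand: loose round aluminium stand, 60 mm across, with small burs sticking up to 82 mm, origin at the centre of its underside; a bystander
- bench_pin: loose stepped wooden bench pin 100 x 45 x 32 mm, origin at the centre of its underside; a bystander

How it is judged:
On the way, in this order (a step that is already met when the one before it is completed fails the run):
1. the paddle switch is rocked fully over (value of joint paddle above 0.15 rad), for 0.1 s.
2. the square key is pushed in (value of joint square_key above 0.005 m), for 0.1 s.
3. the round button is held all the way down (value of joint round_button above 0.005 m), for 1.4 s.
At the end, for the whole second after the job is handed in: The paddle is over to the on side (above 0.15 rad), the square key is in (over 5 mm of 6), the round button has been held down (over 5 mm, at least 1.4 s) and is up again (under 1 mm), the stop button is up, and all boxes and tools are at rest within 20 mm of where they were (value of joint paddle above 0.15 rad and value of joint square_key above 0.005 m and value of joint each of round_button, mushroom below 0.001 m and distance of each of paddle_box, button_box, stop_box, bench_block, hammer, bur_stand, bench_pin from where it was at the start of the episode below 0.02 m and linear speed of each of paddle_box, button_box, stop_box below 0.01 m/s); the robot touches nothing.
It fails at once if a switch box is pushed with the arm or the gripper's body instead of the fingers (contact force between the arm and paddle_box above 5 N or contact force between the arm and button_box above 5 N or contact force between the arm and stop_box above 5 N).
It fails at once if the square key is pressed before the paddle is on (value of joint square_key above 0.003 m and value of joint paddle below 0.1 rad).
It fails at once if the round button is pressed before the square key is in (value of joint round_button above 0.003 m and value of joint square_key below 0.004 m).
It fails at once if the stop button is pressed (value of joint mushroom above 0.002 m).
It fails at once if a switch box or a bystander tool is shifted by over 20 mm or lifted (distance of any of paddle_box, button_box, stop_box, bench_block, hammer, bur_stand, bench_pin from where it was at the start of the episode above 0.02 m or height (world z) of any of paddle_box, button_box, stop_box above 0.012 m).
It also fails if it takes over 48 s, if anything falls off the work surface, if the arm or the gripper's body presses on something with over 40 N, if the wrist force passes 120 N, or if a joint passes its speed limit or range.

## Working session

There is one attempt and no reset: what is moved stays moved. The work goes in short steps, Python scripts to look and compute and a shell command to move; the robot and the scene stay as the last step left them, time stands still between calls to the robot, and variables do not carry over. Pictures are saved under pics/ and viewed, about 8 in all and at most 12, crops included, and the job is handed in when it is done.

```bash
mkdir -p pics
python3 - <<'E'
from rig import env,cams
import cv2,numpy as np
for n in("top","side"):
    c=cams.camera(n); cv2.imwrite(f"pics/{n}0.png",cv2.resize(c["color"][:,:,::-1],(800,600),interpolation=cv2.INTER_CUBIC))
    print(n,c["camera_matrix"],c["distortion"],c["R"],c["t"])
print(env.state(), env.hold_point_z)
E
```

```text
top [[445.96020068   0.         256.56312839]
 [  0.         445.96020068 190.14459865]
 [  0.           0.           1.        ]] [0.04679208 0.         0.         0.         0.        ] [[ 0.02186827 -0.9995118  -0.02231438]
 [-0.98580751 -0.0178417  -0.16692883]
 [ 0.1664492   0.02564813 -0.98571641]] [0.08425037 0.57426742 1.00980224]
side [[474.70955868   0.         254.61153677]
 [  0.         474.70955868 198.76298253]
 [  0.           0.           1.        ]] [-0.03309034  0.          0.          0.          0.        ] [[ 0.99611342 -0.08632707 -0.017484  ]
 [-0.05802803 -0.49385798 -0.8676042 ]
 [ 0.06626312  0.86524675 -0.49694795]] [-0.58758614  0.15198355  1.13328401]
{'t': 0.1, 'qpos': array([ 1.11217339,  0.5764527 ,  0.02487064,  1.43780392, -0.01502279,
        1.12897791, -0.05650728]), 'qvel': array([ 0.00125214, -0.00080966, -0.00020394, -0.00320031, -0.00106128,
        0.00058403, -0.00012896]), 'joint_efforts': array([ 2.78499778e-03, -7.67310119e+01,  2.25625947e+00, -2.86606050e+01,
        1.56256993e-02,  8.69256270e-03,  1.40739422e-05]), 'eef_pos': array([ 0.2469602 , -0.62772414,  0.19263339]), 'orientation': array([-3.09601877,  1.56933932,  1.99118936]), 'wrist_force': array([-0.25479939, -0.7865561 , -0.17046378]), 'wrist_torque': array([0.00719856, 0.01183372, 0.02497895]), 'gripper_width': 0.08533600563781847} 0.0187
```

View pics/top0.png

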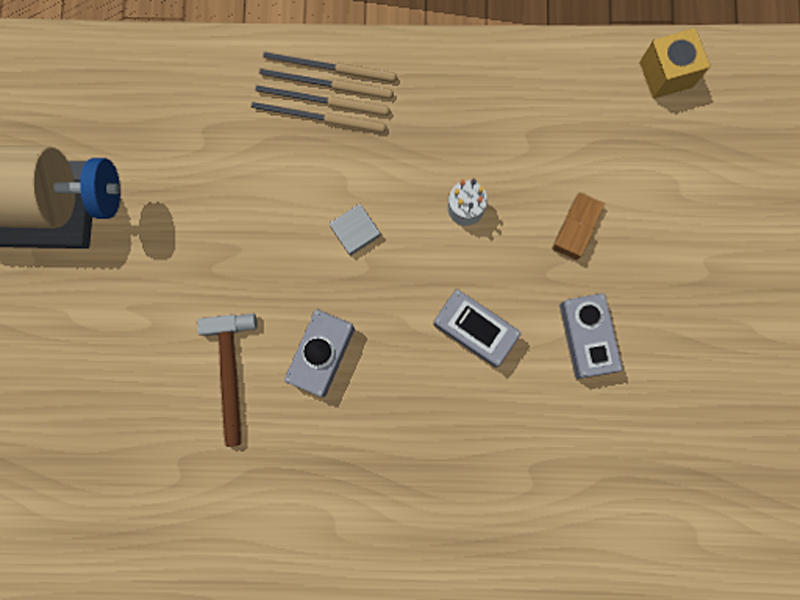

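View pics/side0.png

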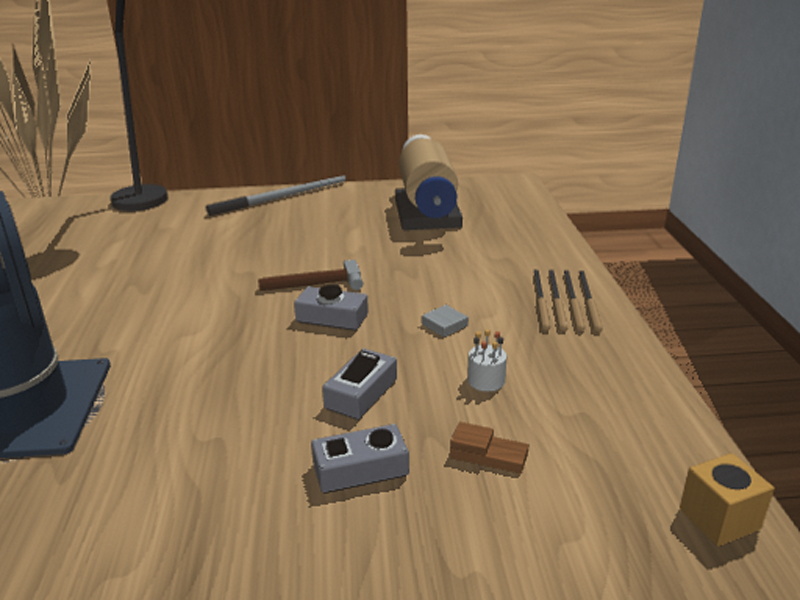

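```bash
cat > h.py <<'E'
import cv2,numpy as np
def ray(c,uv,z):
    p=cv2.undistortPoints(np.array([[uv]],float),c["camera_matrix"],np.array(c["distortion"])).ravel()
    R=np.array(c["R"]);o=-R.T@c["t"];d=R.T@np.array([*p,1]);return o+d*(z-o[2])/d[2]
def proj(c,X):
    R=np.array(c["R"]);return cv2.projectPoints(np.array(X,float).reshape(-1,3),cv2.Rodrigues(R)[0],np.array(c["t"],float),c["camera_matrix"],np.array(c["distortion"]))[0].reshape(-1,2)
E
python3 - <<'E'
from rig import cams
from h import *
im=[]
for n,(x0,y0,x1,y1) in {"top":(270,175,410,255),"side":(190,210,270,320)}.items():
    c=cams.camera(n); I=c["color"]; m=(I.max(2)<45).astype(np.uint8)
    N,L,S,C=cv2.connectedComponentsWithStats(m)
    for i in range(1,N):
        if S[i,4]>30 and x0-80<C[i][0]<x1 and y0-30<C[i][1]<y1: print(n,S[i],C[i],ray(c,C[i],.053), cv2.minAreaRect(np.argwhere(L==i)[:,::-1].astype(np.float32)))
    im.append(cv2.resize(I[y0:y1,x0:x1,::-1],None,fx=5 if n=="top" else 5,fy=5,interpolation=cv2.INTER_CUBIC))
for n,i in zip("ts",im): cv2.imwrite(f"pics/crop_{n}.png",i)
E
```

```text
top [292 196  28  26 322] [306.04347826 208.99068323] [ 0.52917344 -0.02124998  0.053     ] ((305.34228515625, 208.43959045410156), (26.297346115112305, 13.271556854248047), 34.99201965332031)
top [371 196  13  12 121] [377.04958678 201.1322314 ] [ 0.55091487 -0.18620487  0.053     ] ((377.0000305175781, 201.00003051757812), (11.31370735168457, 11.31370735168457), 45.0)
top [195 217  17  17 221] [202.83257919 224.60633484] [0.48779808 0.21955226 0.053     ] ((203.0, 225.0), (16.0, 16.0), 90.0)
top [377 222  12  10  93] [382.72043011 226.3655914 ] [ 0.49225451 -0.19771934  0.053     ] ((382.6538391113281, 226.2692108154297), (9.41357421875, 9.805807113647461), 78.69007110595703)
side [205 183  14   9  95] [211.22105263 186.51578947] [0.48788222 0.22711456 0.053     ] ((211.5, 187.0), (8.0, 13.0), 90.0)
side [219 226  24  19 237] [230.0464135  235.59493671] [ 0.53046294 -0.02392132  0.053     ] ((230.5800018310547, 235.06002807617188), (12.600001335144043, 23.799999237060547), 36.869895935058594)
side [237 275  14  11 134] [243.56716418 280.26865672] [ 0.55140714 -0.19067883  0.053     ] ((243.5, 280.0), (10.0, 13.0), 90.0)
side [210 281  12  11 100] [215.28 285.94] [ 0.49293692 -0.20240936  0.053     ] ((215.26922607421875, 285.8461608886719), (8.825225830078125, 11.178619384765625), 78.69007110595703)
```

View pics/crop_t.png

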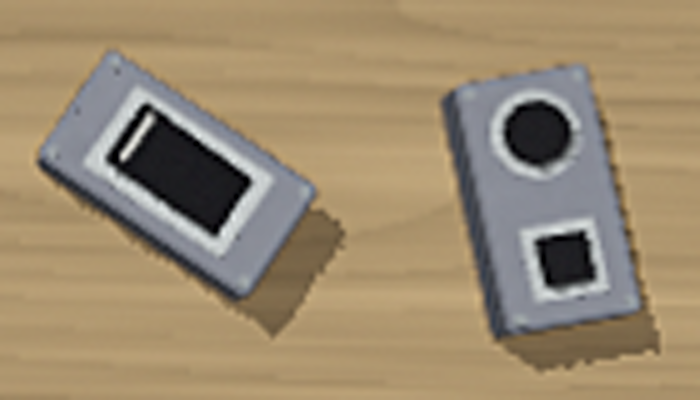

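View pics/crop_s.png

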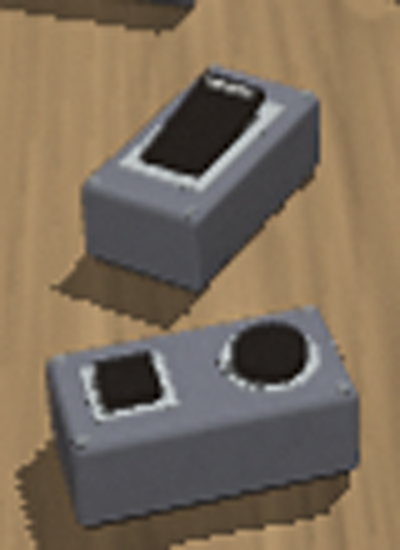

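```bash
cat >> h.py <<'E'
from scipy.spatial.transform import Rotation as Ro
def move(s,target,axdir):
    R=Ro.from_euler("xyz",s["orientation"]).as_matrix()
    a=np.array(axdir,float);a/=np.linalg.norm(a)
    best=None
    for sg in(1,-1):
        y=sg*a;x=np.array([0,0,-1.]);Rt=np.c_[x,y,np.cross(x,y)]
        rv=Ro.from_matrix(R.T@Rt).as_rotvec()
        if best is None or np.linalg.norm(rv)<np.linalg.norm(best):best=rv
    return R.T@(np.array(target)-s["eef_pos"]),best
E
python3 - <<'E'
from rig import env,cams
from h import *
c=cams.camera("top");s=cams.camera("side")
def o(p,x0,y0): return ((p[0]+.5)/5-.5+x0,(p[1]+.5)/5-.5+y0)
fr=[ray(c,o(p,270,175),.046) for p in[(133,86),(272,182),(222,255),(84,163)]]
tp=[ray(c,o(p,270,175),.045) for p in[(112,53),(315,188),(243,290),(45,152)]]
for q in(fr,tp):
    q=np.array(q);ax=q[0]+q[3]-q[1]-q[2];print(q.mean(0),np.degrees(np.arctan2(ax[1],ax[0])),np.linalg.norm(ax)/2,np.linalg.norm(q[0]+q[1]-q[2]-q[3])/2)
tp=[ray(s,o(p,190,210),.045) for p in[(88,185),(205,220),(318,97),(212,66)]]
q=np.array(tp);ax=q[2]+q[3]-q[1]-q[0];print(q.mean(0),np.degrees(np.arctan2(ax[1],ax[0])),np.linalg.norm(ax)/2)
print(ray(c,o((138,136),270,175),.06),ray(s,o((231,88),190,210),.06))
st=env.state();print(Ro.from_euler("xyz",st["orientation"]).as_matrix().round(3))
E
```

```text
[ 0.53039216 -0.0196232   0.046     ] 56.37771053063238 0.07833524032616118 0.04285794921215079
[ 0.53103651 -0.02002565  0.045     ] 56.2964368590811 0.11361623070061913 0.05831734417884703
[ 0.53270072 -0.0204509   0.045     ] 57.517870710690566 0.1126790859424233
[ 5.44779456e-01 -2.41544539e-05  6.00000000e-02] [ 5.45586609e-01 -2.10278951e-05  6.00000000e-02]
[[-0.     0.931  0.366]
 [ 0.001  0.366 -0.931]
 [-1.    -0.    -0.001]]
```

```bash
R='0,0.5076,-0.4765,-0.61,0,0'; python3 -m pendant '[0,0.15,-0.14,-0.2,0,0, 0,0.15,-0.14,-0.2,0,0, 0,0.15,-0.14,-0.2,0,0, 0,0.15,-0.14,-0.2,0,0, 0,0.15,-0.14,-0.2,0,0, 0,0.15,-0.14,-0.2,0,0, 0,0.15,-0.14,-0.2,0,0, 0,0.5076,-0.4765,-0.61,0,0, 0,0.5076,-0.4765,-0.61,0,0, 0,0.5076,-0.4765,-0.61,0,0, 0,0.5076,-0.4765,-0.61,0,0, 0,0.5076,-0.4765,-0.61,0,0, 0,0.5076,-0.4765,-0.61,0,0, 0,0.5076,-0.4765,-0.61,0,0, 0,0.5076,-0.4765,-0.61,0,0, 0,0.5076,-0.4765,-0.61,0,0, 0,0.5076,-0.4765,-0.61,0,0, 0,0.5076,-0.4765,-0.61,0,0, 0,0.5076,-0.4765,-0.61,0,0, 0,0.5076,-0.4765,-0.61,0,0]' 0 30
python3 - <<'E'
from rig import env
from h import *
print(move(env.state(),(.545,.001,.10),(.552,.834,0)))
E
```

```text
t: 1.97
eef_pos: [0.548, 0.008, 0.1934]
orientation: [1.742, 1.566, 1.163]
wrist_force: [-0.5, -0.2, 0.4]
gripper_width: 0.0
(array([ 0.09332411, -0.00792955,  0.00143019]), array([ 0.00548815, -0.00084552, -0.0048087 ]))
```

```bash
python3 -m pendant '[0.04,-0.008,0.001,0,0,-0.005, 0.08,-0.008,0.001,0,0,-0.005, 0.115,-0.008,0.001,0,0,-0.005, 0.115,-0.008,0.001,0,0,-0.005, 0.115,-0.008,0.001,0,0,-0.005, 0.115,-0.008,0.001,0,0,-0.005]'
python3 - <<'E'
from rig import env,cams
from h import *
print(env.state()["eef_pos"],move(env.state(),(.545,.001,.05),(.552,.834,0)))
t=cams.camera("top")["color"][160:270,260:410,::-1];s=cams.camera("side")["color"][150:320,160:300,::-1]
t=cv2.resize(t,None,fx=3,fy=3,interpolation=2);s=cv2.resize(s,None,fx=3,fy=3,interpolation=2)
P=np.zeros((510,450,3),np.uint8);P[:330]=t;cv2.imwrite("pics/a1.png",cv2.resize(np.hstack([P,s]),(800,471)))
E
```

```text
t: 2.47
eef_pos: [0.5459, 0.0004, 0.0798]
orientation: [0.7, 1.57, 0.12]
wrist_force: [0.3, -0.0, 0.8]
gripper_width: 0.0004
[5.45933839e-01 4.01375497e-04 7.98448428e-02] (array([ 2.98440987e-02, -2.80808419e-05, -1.12873326e-03]), array([ 0.00417289,  0.00065413, -0.00055372]))
```

View pics/a1.png

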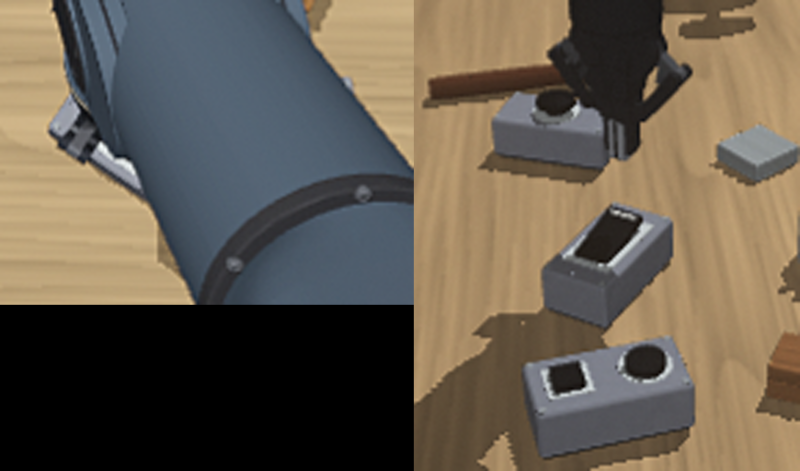

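Run:
```python
from rig import env,cams
from h import *
s=cams.camera("side");print(proj(s,env.state()["eef_pos"]),ray(s,(234.8,204.4),.08),ray(s,(234.8,204.4),.10))
```

```text
[[235.7313634  219.75706415]] [0.54768163 0.07414166 0.08      ] [0.546734   0.04006669 0.1       ]
```

Run:
```python
from rig import env,cams
from h import *
s=cams.camera("side");print(env.state()["eef_pos"],env.state()["qpos"])
I=s["color"][130:270,160:310,::-1].copy()
cv2.imwrite("pics/a2.png",cv2.resize(np.clip(I.astype(float)*1.6+25,0,255).astype(np.uint8),None,fx=4,fy=4,interpolation=2))
cv2.imwrite("pics/full.png",cv2.resize(s["color"][:,:,::-1],(800,600)))
```

```text
[0.54601106 0.00101598 0.08028072] [ 0.08982327  0.52290957 -0.26243209  1.91522918  0.19672562  0.72539317
 -0.86627562]
```

View pics/a2.png

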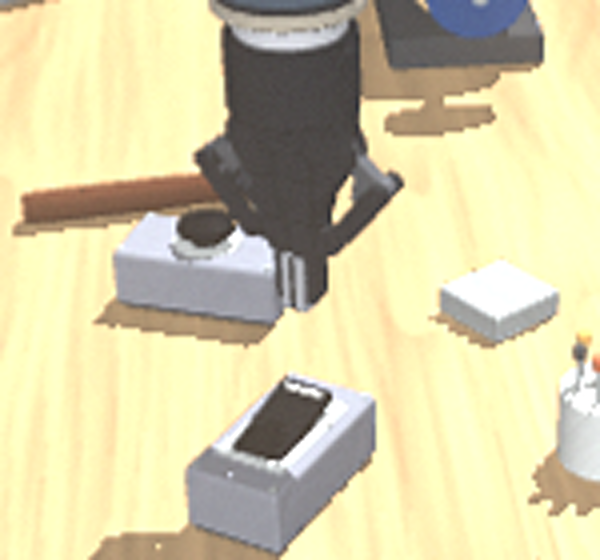

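Run:
```python
from rig import env,cams
from h import *
c=cams.camera("top");s=cams.camera("side")
a=ray(c,(270+63,175+38),.045);b=ray(c,(270+68.6,175+47),0);L=(b-a)/.045;print("light",L)
for t in([.546,.001,.08],[.546,.001,.115],[.546,.065,.08]):
    t=np.array(t); 
    for z in(.045,0): 
        q=t+L*(t[2]-z); q[2]=z; print(t,z,q.round(3),"side",proj(s,q),"top tip",proj(c,t))
cam=lambda c:-np.array(c["R"]).T@c["t"]
print(cam(c),cam(s))
I=c["color"][120:270,220:420,::-1]
cv2.imwrite("pics/a3.png",cv2.resize(np.clip(I.astype(float)*1.5+20,0,255).astype(np.uint8),None,fx=4,fy=4,interpolation=2))
```

```text
light [-0.3651711  -0.44485456 -1.        ]
[0.546 0.001 0.08 ] 0.045 [ 0.533 -0.015  0.045] side [[231.18167087 236.10238006]] top tip [[297.34448759 200.03122859]]
[0.546 0.001 0.08 ] 0 [ 0.517 -0.035  0.   ] side [[225.49335293 256.76260458]] top tip [[297.34448759 200.03122859]]
[0.546 0.001 0.115] 0.045 [ 0.52  -0.03   0.045] side [[226.05644897 240.15104644]] top tip [[298.41704376 197.73677772]]
[0.546 0.001 0.115] 0 [ 0.504 -0.05   0.   ] side [[220.31708143 261.05499255]] top tip [[298.41704376 197.73677772]]
[0.546 0.065 0.08 ] 0.045 [0.533 0.049 0.045] side [[230.06476537 221.75089199]] top tip [[269.3902995  199.51430494]]
[0.546 0.065 0.08 ] 0 [0.517 0.029 0.   ] side [[224.64128753 241.51047338]] top tip [[269.3902995  199.51430494]]
[0.39619395 0.06855562 1.09312041] [ 0.51902682 -0.95623661  0.68477138]
```

View pics/a3.png

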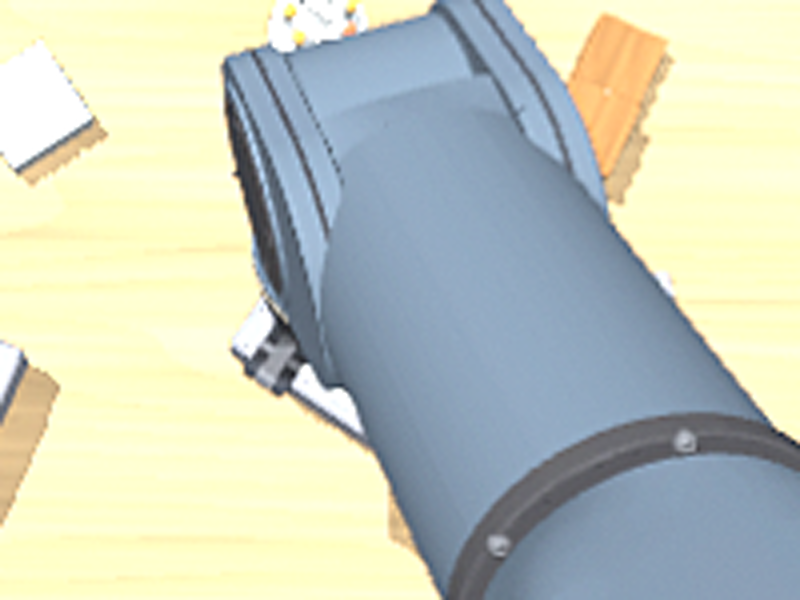

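Run:
```python
from rig import env,cams
from h import *
c=cams.camera("top");s=cams.camera("side")
def P(c): return np.c_[c["R"],c["t"]]
def un(c,p): return cv2.undistortPoints(np.array([[p]],float),c["camera_matrix"],np.array(c["distortion"])).reshape(2,1)
for a,b in(((287,208),(212.5,168.8)),((284,211),(211,166)),((290,207),(215,172))):
    X=cv2.triangulatePoints(P(c),P(s),un(c,a),un(s,b)).ravel();X=X[:3]/X[3];print(X,proj(c,X),proj(s,X))
```

```text
[0.50487328 0.02947376 0.20542019] [[287.19052354 211.018525  ]] [[215.08231503 168.25234696]]
[0.49999866 0.03567831 0.20942241] [[284.13298308 213.15017444]] [[212.82440206 165.62481754]]
[0.50898466 0.02332343 0.19972812] [[290.14297786 209.38995395]] [[217.06106457 171.56353835]]
```

```bash
python3 -m pendant '[0.007,0,-0.001,0,0,0, 0.014,0,-0.001,0,0,0, 0.014,0,-0.001,0,0,0]'; python3 -m pendant '[0.003,0,0,0,0,0, 0.006,0,0,0,0,0, 0.006,0,0,0,0,0]'
python3 -m pendant '[0.002,0,0,0,0,0, 0.004,0,0,0,0,0, 0.004,0,0,0,0,0]'
```

```text
t: 3.12
eef_pos: [0.5432, 0.0017, 0.0636]
orientation: [-2.615, 1.569, 3.09]
wrist_force: [-0.4, 0.1, -0.1]
gripper_width: -0.0005
t: 3.37
eef_pos: [0.5427, 0.0017, 0.0567]
orientation: [-2.585, 1.568, 3.119]
wrist_force: [-0.0, 0.2, 0.0]
gripper_width: 0.0003
t: 3.62
eef_pos: [0.5425, 0.0017, 0.0523]
orientation: [-2.574, 1.567, 3.13]
wrist_force: [-0.2, -0.5, 0.2]
gripper_width: -0.0
```

Run:
```python
from rig import env,cams
from h import *
s=cams.camera("side");print(env.state()["eef_pos"],proj(s,env.state()["eef_pos"]),proj(s,env.state()["eef_pos"]+[0,0,.035]))
I=s["color"][170:270,180:300,::-1].copy()
cv2.imwrite("pics/a4.png",cv2.resize(np.clip(I.astype(float)*1.6+25,0,255).astype(np.uint8),None,fx=5,fy=5,interpolation=2))
```

```text
[0.54255315 0.00169841 0.05252726] [[234.62235363 229.48427198]] [[234.05449682 217.17408933]]
```

View pics/a4.png

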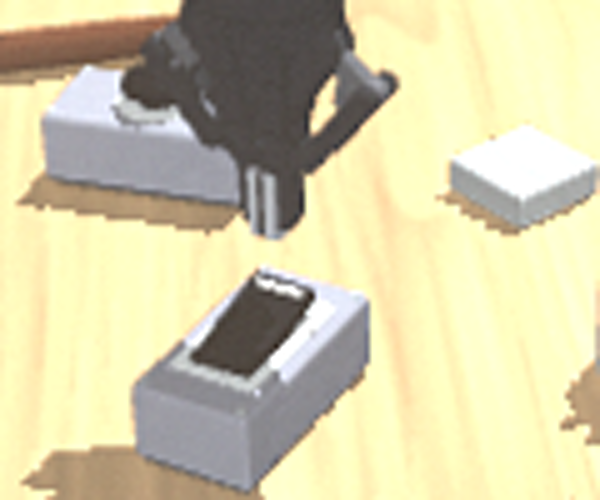

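```bash
python3 -m pendant '[0.009,0,0,0,0,0, 0.018,0.001,0.001,0,0,0, 0.018,0.001,0.001,0,0,0, 0.018,0.001,0.001,0,0,0]'; python3 -m pendant '[0.002,0,0,0,0,0, 0.004,0,0,0,0,0, 0.004,0,0,0,0,0]'
python3 - <<'E'
from rig import env,cams
from h import *
s=cams.camera("side");e=env.state();print(e["eef_pos"],e["wrist_force"],move(e,(.545,.001,.02),(.552,.834,0)))
I=s["color"][180:270,180:290,::-1].copy()
cv2.imwrite("pics/a5.png",cv2.resize(np.clip(I.astype(float)*1.6+25,0,255).astype(np.uint8),None,fx=6,fy=6,interpolation=2))
E
```

```text
t: 4.0
eef_pos: [0.5433, 0.002, 0.0336]
orientation: [-2.558, 1.566, -3.136]
wrist_force: [-1.3, 0.4, -0.2]
gripper_width: -0.0
t: 4.25
eef_pos: [0.5431, 0.002, 0.0293]
orientation: [-2.553, 1.565, -3.132]
wrist_force: [-0.8, 0.7, -0.7]
gripper_width: -0.0
[0.54321163 0.0020123  0.02952141] [ 0.37963083 -0.88287746  0.56886559] (array([0.00951209, 0.00015809, 0.00209179]), array([ 0.00594069, -0.00429447,  0.00288784]))
```

View pics/a5.png

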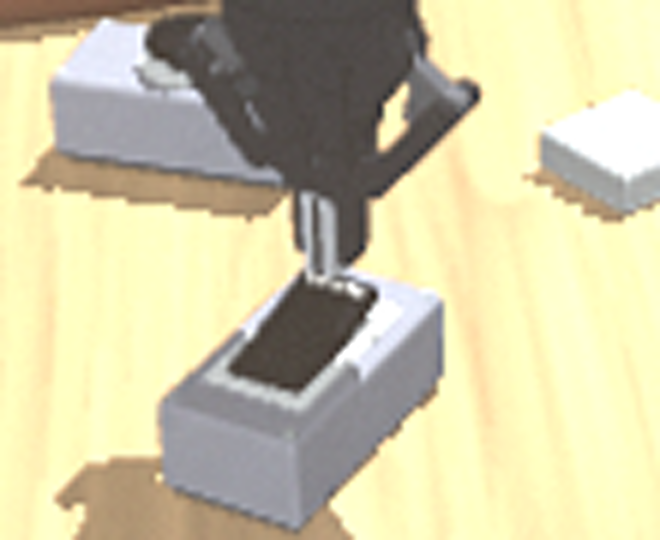

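```bash
python3 -m pendant '[0.002,0,0.002,0.006,-0.004,0.003, 0.004,0,0.002,0.006,-0.004,0.003, 0.004,0,0.002,0.006,-0.004,0.003]'
python3 -m pendant '[0.0015,0,0,0,0,0, 0.003,0,0,0,0,0, 0.003,0,0,0,0,0]'
python3 -m pendant '[0.0015,0,0,0,0,0, 0.003,0,0,0,0,0, 0.003,0,0,0,0,0]'
```

```text
t: 4.55
eef_pos: [0.5447, 0.0007, 0.0252]
orientation: [-2.903, 1.57, 2.796]
wrist_force: [-1.3, -0.7, 0.6]
gripper_width: -0.0002
t: 4.8
eef_pos: [0.5448, 0.0009, 0.022]
orientation: [3.028, 1.57, 2.443]
wrist_force: [0.3, -0.6, -0.4]
gripper_width: -0.0
t: 5.05
eef_pos: [0.5449, 0.0011, 0.0189]
orientation: [2.405, 1.57, 1.82]
wrist_force: [-0.8, -0.1, 0.1]
gripper_width: 0.0
```

```bash
for i in 1; do python3 -m pendant '[0.0015,0,0,0,0,0, 0.003,0,0,0,0,0, 0.003,0,0,0,0,0]'; done
python3 -m pendant '[0.001,0,0,0,0,0, 0.002,0,0,0,0,0, 0.002,0,0,0,0,0]'
python3 -m pendant '[0.001,0,0,0,0,0, 0.002,0,0,0,0,0, 0.002,0,0,0,0,0]'
```

```text
t: 5.3
eef_pos: [0.5451, 0.0013, 0.0157]
orientation: [2.105, 1.57, 1.521]
wrist_force: [0.7, -0.4, 0.4]
gripper_width: -0.0001
t: 5.55
eef_pos: [0.5452, 0.0014, 0.0136]
orientation: [1.903, 1.57, 1.319]
wrist_force: [1.0, 0.4, 1.3]
gripper_width: 0.0001
t: 5.8
eef_pos: [0.5454, 0.0014, 0.0121]
orientation: [1.305, 1.57, 0.721]
wrist_force: [-1.6, 1.3, 11.8]
gripper_width: -0.0001
```

Run:
```python
from rig import env,cams
from h import *
s=cams.camera("side");e=env.state();print(e["eef_pos"],e["wrist_force"],e["wrist_torque"])
I=s["color"][180:270,180:290,::-1].copy()
cv2.imwrite("pics/a6.png",cv2.resize(np.clip(I.astype(float)*1.6+25,0,255).astype(np.uint8),None,fx=7,fy=6.5,interpolation=2))
```

```text
[0.5453511  0.00145347 0.01218018] [-1.87752968  1.86910342 11.12968599] [ 0.31198057  0.30752374 -0.03701141]
```

View pics/a6.png

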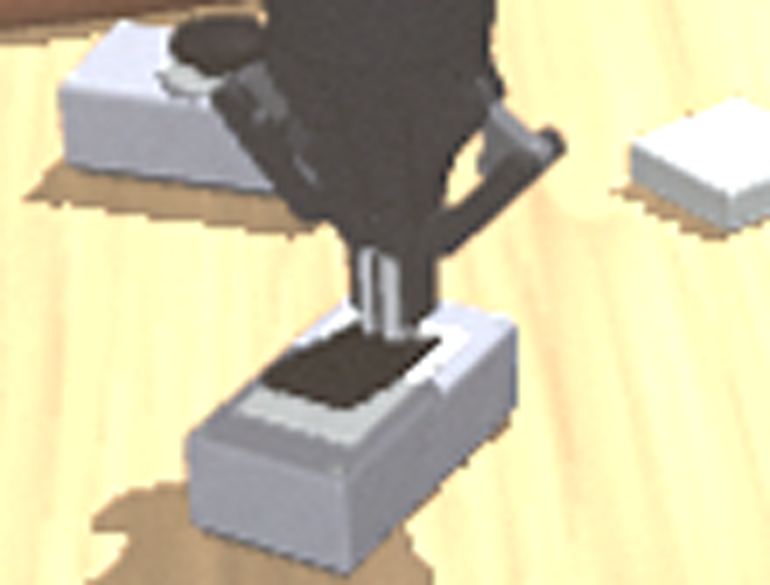

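```bash
python3 -m pendant '[0.001,0,0,0,0,0, 0.002,0,0,0,0,0, 0.002,0,0,0,0,0, 0.002,0,0,0,0,0]'
python3 -m pendant '[-0.03,0,0,0,0,0, -0.07,0,0,0,0,0, -0.07,0,0,0,0,0, -0.07,0,0,0,0,0]'
python3 - <<'E'
from rig import env
from h import *
e=env.state();a=(np.cos(np.radians(11.1)),np.sin(np.radians(11.1)),0)
print(move(e,(.4926,-.199,.075),a),e["eef_pos"],e["wrist_force"])
E
```

```text
t: 6.18
eef_pos: [0.5455, 0.0014, 0.0117]
orientation: [0.706, 1.569, 0.122]
wrist_force: [-4.4, 1.6, 24.1]
gripper_width: 0.0002
t: 6.52
eef_pos: [0.5465, 0.001, 0.0836]
orientation: [0.564, 1.565, -0.021]
wrist_force: [0.2, 0.3, -0.4]
gripper_width: -0.0001
(array([ 0.00834951, -0.19649205,  0.06548123]), array([ 0.79188049,  0.00318631, -0.00454913])) [0.54650087 0.00096764 0.08361809] [ 0.22211589  0.26141107 -0.44215019]
```

```bash
python3 -m pendant '[0.008,-0.196,0.065,0.79,0,-0.005, 0.008,-0.196,0.065,0.79,0,-0.005, 0.008,-0.196,0.065,0.79,0,-0.005, 0.008,-0.196,0.065,0.79,0,-0.005, 0.008,-0.196,0.065,0.79,0,-0.005, 0.008,-0.196,0.065,0.79,0,-0.005, 0.008,-0.196,0.065,0.79,0,-0.005, 0.008,-0.196,0.065,0.79,0,-0.005, 0.008,-0.196,0.065,0.79,0,-0.005, 0.008,-0.196,0.065,0.79,0,-0.005, 0.008,-0.196,0.065,0.79,0,-0.005, 0.008,-0.196,0.065,0.79,0,-0.005]'
python3 - <<'E'
from rig import env
from h import *
e=env.state();a=(np.cos(np.radians(11.1)),np.sin(np.radians(11.1)),0)
print(move(e,(.4926,-.199,.025),a),e["eef_pos"],e["wrist_force"])
E
```

```text
t: 7.52
eef_pos: [0.4924, -0.1979, 0.0751]
orientation: [0.163, 1.568, -1.21]
wrist_force: [-0.1, 0.0, 0.7]
gripper_width: 0.0001
(array([ 5.01517776e-02, -9.44382590e-05,  1.00243785e-03]), array([ 0.0036369 ,  0.00276767, -0.00046058])) [ 0.49244641 -0.19786684  0.07514885] [-0.11994799  0.02128405  0.6872996 ]
```

```bash
python3 -m pendant '[0.02,0,0.001,0,0,0, 0.04,0,0.001,0,0,0, 0.052,0,0.001,0,0,0, 0.052,0,0.001,0,0,0, 0.052,0,0.001,0,0,0]'
python3 - <<'E'
from rig import env,cams
from h import *
s=cams.camera("side");e=env.state();print(e["eef_pos"],e["wrist_force"],e["wrist_torque"])
I=s["color"][210:320,180:290,::-1].copy()
cv2.imwrite("pics/a7.png",cv2.resize(np.clip(I.astype(float)*1.6+25,0,255).astype(np.uint8),None,fx=5.4,fy=5.4,interpolation=2))
E
```

```text
t: 7.93
eef_pos: [0.4924, -0.1987, 0.0229]
orientation: [-0.294, 1.569, -1.667]
wrist_force: [0.1, -0.5, -0.3]
gripper_width: -0.0
[ 0.4929427  -0.19894776  0.02354802] [ 0.49251362 -1.04909001  0.76541001] [0.01978513 0.0134181  0.04684833]
```

View pics/a7.png

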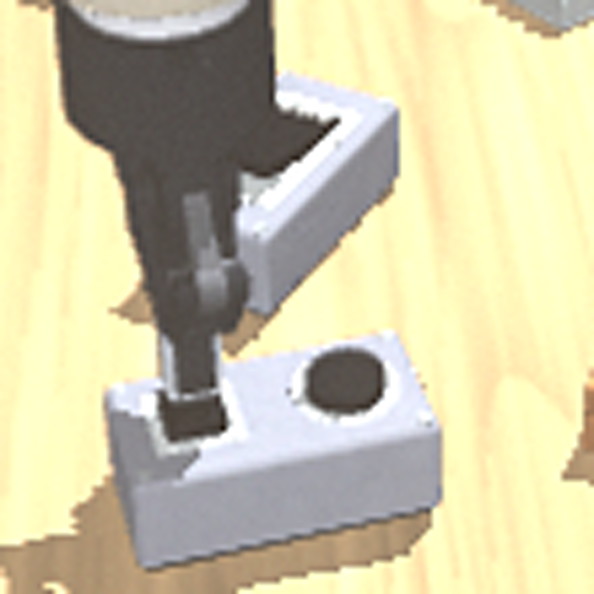

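```bash
python3 -m pendant '[0.003,0,0.003,0,0,0, 0.006,0,0.003,0,0,0, 0.006,0,0.003,0,0,0]'
python3 -m pendant '[0.0015,0,0,0,0,0, 0.003,0,0,0,0,0, 0.003,0,0,0,0,0]'
python3 -m pendant '[0.001,0,0,0,0,0, 0.002,0,0,0,0,0, 0.002,0,0,0,0,0]'
python3 -m pendant '[0.001,0,0,0,0,0, 0.002,0,0,0,0,0, 0.002,0,0,0,0,0]'
```

```text
t: 8.23
eef_pos: [0.4937, -0.2022, 0.0177]
orientation: [0.332, 1.567, -1.041]
wrist_force: [0.4, 0.5, 0.2]
gripper_width: 0.0002
t: 8.48
eef_pos: [0.4939, -0.2023, 0.0147]
orientation: [0.39, 1.567, -0.983]
wrist_force: [-0.2, -0.4, 0.0]
gripper_width: 0.0
t: 8.73
eef_pos: [0.4939, -0.2023, 0.0126]
orientation: [0.391, 1.567, -0.982]
wrist_force: [-0.6, -0.5, 0.7]
gripper_width: -0.0001
t: 8.98
eef_pos: [0.4938, -0.2023, 0.0104]
orientation: [0.365, 1.567, -1.008]
wrist_force: [-0.8, 0.8, 0.8]
gripper_width: -0.0
```

```bash
for k in 1; do python3 -m pendant '[0.001,0,0,0,0,0, 0.002,0,0,0,0,0, 0.002,0,0,0,0,0]'; done
python3 -m pendant '[0.001,0,0,0,0,0, 0.002,0,0,0,0,0, 0.002,0,0,0,0,0]'
```

```text
t: 9.23
eef_pos: [0.494, -0.2023, 0.0091]
orientation: [0.444, 1.567, -0.93]
wrist_force: [-2.9, 0.4, 12.8]
gripper_width: 0.0003
t: 9.48
eef_pos: [0.494, -0.2024, 0.0089]
orientation: [0.54, 1.566, -0.834]
wrist_force: [-6.7, 3.4, 29.2]
gripper_width: 0.0002
```

```bash
python3 -m pendant '[-0.025,0,0,0,0,0, -0.05,0.03,0,0,0,0, -0.05,0.06,0,0,0,0, -0.05,0.06,0,0,0,0, -0.05,0.06,0,0,0,0]'
python3 - <<'E'
from rig import env,cams
from h import *
s=cams.camera("side");e=env.state();a=(np.cos(np.radians(11.1)),np.sin(np.radians(11.1)),0)
print(e["eef_pos"],e["wrist_force"],move(e,(.5512,-.190,.025),a))
I=s["color"];m=(I.max(2)<45).astype(np.uint8);N,L,S,C=cv2.connectedComponentsWithStats(m)
for i in range(1,N):
    if S[i,4]>30 and 200<C[i][0]<260 and 200<C[i][1]: print(S[i],C[i])
for z in(.053,.047): print(z,proj(s,[.4926,-.199,z]),proj(s,[.5512,-.188,z]))
cv2.imwrite("pics/a8.png",cv2.resize(np.clip(I[210:320,180:290,::-1].astype(float)*1.6+25,0,255).astype(np.uint8),None,fx=5.4,fy=5.4,interpolation=2))
E
```

```text
t: 9.9
eef_pos: [0.5544, -0.1895, 0.0591]
orientation: [0.753, 1.565, -0.619]
wrist_force: [-1.1, 0.7, 0.4]
gripper_width: 0.0002
[ 0.55256575 -0.19010265  0.05860195] [-0.73048293 -0.29928269 -0.19461479] (array([ 0.03359768, -0.00138216, -0.00050213]), array([ 0.00433631,  0.00394672, -0.00189271]))
[ 218  186   44   78 1667] [241.50809838 218.67246551]
[237 275  14  11 130] [243.56923077 280.30769231]
[210 283  12   9  69] [215.53623188 287.10144928]
0.053 [[215.08932882 284.86283939]] [[243.38131404 279.44485748]]
0.047 [[215.26424647 287.13649189]] [[243.46652646 281.70525749]]
```

View pics/a8.png

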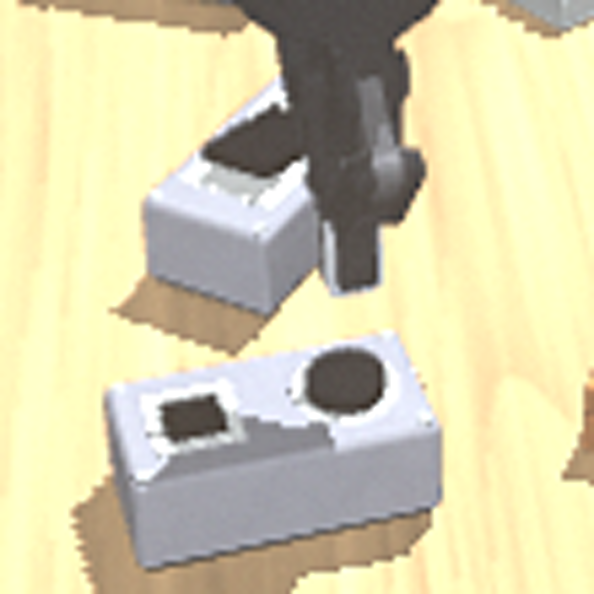

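```bash
python3 -m pendant '[0.017,-0.001,0,0,0,0, 0.034,-0.001,0,0,0,0, 0.036,-0.001,0,0.004,0.004,0, 0.036,-0.001,0,0.004,0.004,0, 0.036,-0.001,0,0.004,0.004,0]'
python3 -m pendant '[0.002,0,0,0,0,0, 0.004,0,0,0,0,0, 0.006,0,0,0,0,0, 0.008,0,0,0,0,0, 0.008,0,0,0,0,0]'
python3 -m pendant '[0.001,0,0,0,0,0, 0.002,0,0,0,0,0, 0.003,0,0,0,0,0, 0.003,0,0,0,0,0]'
```

```text
t: 10.37
eef_pos: [0.5512, -0.1908, 0.0228]
orientation: [1.749, 1.57, 0.372]
wrist_force: [0.6, -0.2, -0.3]
gripper_width: 0.0003
t: 10.78
eef_pos: [0.5514, -0.1909, 0.0147]
orientation: [1.594, 1.569, 0.217]
wrist_force: [-0.5, -0.1, 2.0]
gripper_width: 0.0
t: 11.12
eef_pos: [0.5513, -0.1909, 0.0117]
orientation: [1.589, 1.569, 0.212]
wrist_force: [-0.9, 0.6, 3.3]
gripper_width: -0.0002
```

Spring force is rising as expected; press on to the stop and hold.

```bash
python3 -m pendant '[0.0015,0,0,0,0,0, 0.003,0,0,0,0,0, 0.004,0,0,0,0,0, 0.004,0,0,0,0,0]'
python3 -m pendant '[0.001,0,0,0,0,0, 0.001,0,0,0,0,0, 0.001,0,0,0,0,0, 0.001,0,0,0,0,0, 0.001,0,0,0,0,0, 0.001,0,0,0,0,0, 0.001,0,0,0,0,0, 0.001,0,0,0,0,0, 0.001,0,0,0,0,0, 0.001,0,0,0,0,0, 0.001,0,0,0,0,0, 0.001,0,0,0,0,0]'
```

```text
t: 11.45
eef_pos: [0.5515, -0.191, 0.009]
orientation: [1.385, 1.569, 0.007]
wrist_force: [-5.3, 2.2, 19.0]
gripper_width: 0.0001
t: 12.45
eef_pos: [0.5515, -0.191, 0.0091]
orientation: [1.318, 1.568, -0.059]
wrist_force: [-4.9, 0.8, 17.2]
gripper_width: 0.0002
```

```bash
python3 -m pendant '[0.001,0,0,0,0,0, 0.001,0,0,0,0,0, 0.001,0,0,0,0,0, 0.001,0,0,0,0,0, 0.001,0,0,0,0,0, 0.001,0,0,0,0,0, 0.001,0,0,0,0,0, 0.001,0,0,0,0,0, 0.001,0,0,0,0,0, 0.001,0,0,0,0,0, 0.001,0,0,0,0,0, 0.001,0,0,0,0,0]'
python3 -m pendant '[-0.02,0,0,0,0,0, -0.05,0,0,0,0,0, -0.09,0,0,0,0,0, -0.13,0,0,0,0,0, -0.13,0,0,0,0,0, -0.13,0,0,0,0,0, -0.13,0,0,0,0,0, -0.13,0,0,0,0,0]'
python3 - <<'E'
from rig import env,cams
from h import *
s=cams.camera("side");e=env.state();print(e["eef_pos"],e["wrist_force"],abs(e["qvel"]).max())
I=s["color"];m=(I.max(2)<45).astype(np.uint8);N,L,S,C=cv2.connectedComponentsWithStats(m)
for i in range(1,N):
    if S[i,4]>30 and 190<C[i][0]<260 and 170<C[i][1]: print(S[i],C[i])
E
```

```text
t: 13.45
eef_pos: [0.5515, -0.191, 0.0091]
orientation: [1.273, 1.568, -0.105]
wrist_force: [-5.1, 1.1, 17.1]
gripper_width: 0.0004
t: 14.12
eef_pos: [0.5502, -0.1906, 0.1377]
orientation: [1.733, 1.57, 0.355]
wrist_force: [0.4, -0.2, -0.1]
gripper_width: 0.0
[ 0.55007563 -0.19061552  0.13752359] [-0.53074865  0.97565617  0.04318832] 0.004333535554312219
[ 218  131   55  100 1873] [240.6225307  178.79871863]
[205 183  14   9  96] [211.17708333 186.47916667]
[218 230  24  13 168] [229.04761905 236.2202381 ]
[237 275  14  11 132] [243.48484848 280.25757576]
[210 283  12   8  65] [215.55384615 286.96923077]
```

Run:
```python
from rig import cams
from h import *
s=cams.camera("side");d=np.radians(56.8);R=np.array([[np.cos(d),-np.sin(d)],[np.sin(d),np.cos(d)]])
for th in(-.2,.1,.15,.2):
    P=[]
    for x in(-32,32):
        for y in(-17,17):
            q=R@np.array([x*np.cos(th)+4*np.sin(th),y])/1000;P.append([.5315+q[0],-.0205+q[1],.05+(4*np.cos(th)-x*np.sin(th))/1000])
    p=proj(s,P);print(th,p.min(0),p.max(0),p.mean(0),cv2.contourArea(cv2.convexHull(p.astype(np.float32))))
```

```text
-0.2 [217.24278237 224.15817038] [242.92300842 245.57552475] [230.15308812 234.77679021] 267.9747168577742
0.1 [217.17143519 227.09896241] [243.3820254  241.99464726] [230.37331916 234.469151  ] 189.3682263199007
0.15 [217.22419318 227.65277905] [243.4014365  241.34709029] [230.4130105  234.42506237] 174.41666183806956
0.2 [217.29528627 228.22135217] [243.40438648 240.68949717] [230.45338635 234.38352006] 159.03479542187415
```

```bash
python3 -c "
from rig import close_job
print(close_job())"
```

```text
the job is handed in; nothing more can be done
None
```

I pressed all three controls in the required order, using only the closed fingertips, and handed the job in. The robot's clock read about 14 s. The hand-in gives no verdict, so I don't know how the run was judged.

| Control | How it was pressed | Last check in the side camera |
|---|---|---|
| Paddle | Pushed down to its stop, about 24 N | The line end is down. The outline fits fully on (about 0.2 rad), but this is an estimate from the outline. |
| Square key | Pushed to its stop, about 29 N | Its outline sits about 2 pixels lower and is shorter, as expected if fully in. |
| Round button | Held at its stop at about 17 N for a little over 2 s, then released | Back at its original up position. |
| Mushroom stop button | Not touched | Its outline has not changed. |

- **Boxes and tools:** the round button and mushroom outlines are where they were at the start, so the button and stop boxes look unshifted. I checked the paddle box less precisely, and I did not measure the bystander tools again.
- **Robot clear at the end:** the arm was at rest about 14 cm up, with wrist force near zero.
- **Fingertip height disagreed:** the reported tool position read about 38 mm lower than where the fingertips appeared in the camera and made contact. I relied on the camera and the wrist force for height instead.
- **No clear force before the stops:** the paddle and key showed only about 1 N before their end stops, less than the 2 to 4 N and 3 N stated. I judged those two by the camera instead.

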